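# Free the end of the bearing ring with a hook pick

### The job

Take the hook pick out of its wooden stand and use its toe, from below, to lift the free end of the split ring in the bearing housing gently up past the spring catch, so that this end stays standing on the catch while the far side of the ring stays in its groove. Then hang the pick back upright in its stand and let go. Work the ring with the pick only, not with the fingers, do not force the pick against the housing or the ring, and leave the spare ring, the ink tin and the small wooden blocks where they are.

Things in the scene. Friction and masses are not known exactly. Their poses are not given: they have to be found in the camera images.
- bore (a point): Bearing housing: grey round casting fixed to the bench, 112 mm outside, 132 mm at its foot, rim face 42 mm above the bench, bore 78 mm wide, open above. The point is the centre of the bore floor, 20 mm below the rim; z up, x and y turn with the housing; degrees below count from its +x towards +y. A boss 34 mm wide, 13 mm high stands in the middle of the bore floor.
- gap (a point): Point on the bore floor in the ring's gap, at x 29, y -16.5 mm from the bore's centre: open from above for the pick, the bore wall 5.5 mm off. The gap is free from 311 to 360 degrees; a steel key at 303 to 311 stops the ring turning. Housing's +y leads from here under the ring's free end, into an empty pocket 8 mm high (0 to 28 degrees); elsewhere a shoulder fills the space below the ring.
- catch_top (a point): Sprung steel catch in the bore wall at 19 degrees, 8 mm wide, over the ring's outer edge by 2.5 mm; the point is on its flat top, 18.7 mm above the bore floor. A ring pushed up under it with some 4 to 10 N slides it aside; it springs back under the ring when the free end is up about 12 mm. Let down, the end then rests on it, about 10 mm above its start. More than 16 mm is not needed.
- ring_free_end (a point): Free end of the split ring in the bore: a loose flat steel C, 76 mm outside, 52 inside, 5 thick, 60 g, from 0 (end face, in the housing's plane y = 0) to 300 degrees, seated 8 mm above the bore floor. The point is 4 mm in from the end face, 32 mm from the axis, mid-thickness: 10.5 mm above the bore floor at the start.
- ring_back (a point): The same ring's far side, at 190 degrees, 32 mm from its axis, mid-thickness: 10.5 mm above the bore floor at the start, under a fixed groove lip (160 to 216 degrees), where it should stay.
- pick_grip (a point): Hook pick, 100 g, hanging upright in its stand: wooden handle 16 mm square, 58 long, brass cap on it. The point is the handle's centre, 34 mm above the underside of its flat steel guard (40 mm along x, 50 along y, 4 thick). Stem below 5 mm thick, with a 4 mm thick toe at its foot along the pick's +y, tip 12.5 mm from the axis. Toe's underside 92 to 118 mm below the point: differs, find by touch.
- stand_top (a point): Middle of the top face of the pick's wooden stand (fixed, 105 mm high, 64 by 100 mm), in a through hole 26 mm along the stand's x, 38 along its y, open down to a foot board 12 mm thick. The hanging pick's guard lies flat on this face, x and y along the stand's; stem and toe go down through the hole.
- spare_ring_mid (a point): A spare split ring like the other, lying flat on the bench as a bystander; the point is its centre, mid-thickness. To be left alone.
- ink_tin_mid (a point): Round ink tin, 76 mm wide and 70 mm high, a bystander; the point is half-way up. To be left alone.
- type_a_mid (a point): Small light wooden block, 24 by 24 by 23 mm, a bystander; the point is its centre. To be left alone.
- type_b_mid (a point): Small brown wooden block, 30 by 24 by 23 mm, a bystander; the point is its centre. To be left alone.
Things that resemble listed ones, but are neither listed nor needed, are in the scene too. Several things look just like the part that bears stand_top: the one meant starts farthest to the robot's left.

How it is judged:
By the outcome, as a careful person would: the job done as asked, in the order asked, and still so for the second after the job is handed in, with the robot touching nothing.
It also fails if it takes over 54 s, if anything falls off the work surface, if the arm or the gripper's body presses on something with over 40 N, if the wrist force passes 120 N, or if a joint passes its speed limit or range.

### The arm

A 6-joint arm with a two-finger parallel gripper is mounted at the origin on the work surface. World frame = base frame: x ahead of the robot, y to its left, z up, the work surface at z = 0. Lengths are in mm, angles in rad, forces in N, time in s.
With the tool pointing down it reaches from about 275 to 750 mm from the base axis. Payload 10.2 kg.
Tool frame: the origin (TCP) lies midway between the tips of the shut fingers; the grasp point (between the pads) lies 19 mm behind it; x points along the fingers, y is the direction in which the jaws open and shut, and the axes are right-handed (so a half turn about x gives the same grasp; the last joint's range is limited). The gripper opens to 85 mm and grips with 20 to 120 N. Pads are 22 mm wide; open, the fingers measure 114 mm over their backs; the gripper's body (76 mm by 85 mm) begins 54 mm behind the grasp point. The pads swing forward as they close: fully open they stand 13 mm farther back than shut.
Start: joints at [1.046, 0.313, 1.498, -0, 1.331, -0.223], TCP at [156.063, 501.274, 231.294] pointing down, gripper open.
Joint ranges: [-2.94, 2.94], [-0.97, 2.17], [0.19, 2.56], [-1.23, 4.37], [0.02, 3.11], [-2.88, 2.88]. Speed limits (rad/s): [2.39, 2.39, 3.01, 3.14, 3.14, 3.14].

### API

Orientations are given as a unit quaternion [w, x, y, z].
In Python, from rig import sense, capture, get_calibration, finish_job gives the robot as it stands.
- The arm moves only by the tool jog_arm, never from a script. Its argument "increments" is a list of rows, each an object of numbers: "rx", "ry", "rz": the turn, a rotation vector about the tool's x, y, z in rad; "x", "y", "z": the shift along the tool's x, y, z in mm; "hand": the finger opening in mm, from 0 to 85.4. A call has 1 to 5 rows; each row shifts and turns the commanded pose from where the row before left it, along the tool's axes as they then stand; what a row does not reach is not made up. A row lasts 1/8 s, in which the tool goes at most 62.5 mm and 10.7 degrees, less where a joint would pass 70% of its speed; a pose out of reach is approached as far as the arm can. A call with a gripper value outside its range is refused whole. The fingers move at their own pace and stop on an object; "force" is the grip in N (left out, the last holds). Time passes only in rows, so rows that do not move let the fingers close. It gives the time, the measured TCP pose, the force and the opening at its end, in the units of the state.
- sense(): the state, without advancing time (a new reading comes with each control period).
- capture(name): name is "side" or "top"; returns the picture (420x560x3 uint8, red, green, blue); there is no depth.
- get_calibration(name): a dict with "camera_matrix" (3x3 intrinsics, pixels), "D" ([k1, k2, p1, p2, k3] as OpenCV has them; the pictures are not rectified), "R" (3x3) and "t" (3): a world point X has camera coordinates R X + t. Camera axes: x right, y down, z forward; pixel columns grow to the right and rows downward; lengths in mm; the calibration is good to about 2 mm. A picture is of the moment at which its call begins. get_calibration takes no time and is no camera call.
- finish_job(): hands the job in, once; it reports no verdict.
The state is a dict: "time_s": time; "joints": joint angles; "dq": joint speeds; "tau": joint torques, N m; "eef_pos": TCP position; "ee_rot": TCP orientation; "force": force on the tool from outside, world axes, zero at the start; "wrist_torque": the same for the moment, N m; "grip_width": opening from 0.0 (shut) to 1.0 (fully open).
Only numpy, scipy, OpenCV 4.12 (cv2) and the standard library are available. Lean on these libraries where they do the work, as an engineer would, in place of code of your own. Each camera call takes 0.05 s, during which the arm holds its last target.

## Working session

There is one attempt and no reset: what is moved stays moved. The work goes in short steps, Python scripts to look and compute and a tool call to move; the robot and the scene stay as the last step left them, time stands still between calls to the robot, and variables do not carry over. Pictures are saved under pics/ and viewed, and the job is handed in when it is done.

Besides the shell and the picture viewer there is one more tool, called after ">>>" as name(argument=value, ...) on one line, values as JSON. jog_arm: Moves the arm, as the interface text tells. Its arguments: {"type":"object","properties":{"increments":{"type":"array","items":{"type":"object","properties":{"rx":{"type":"number"},"ry":{"type":"number"},"rz":{"type":"number"},"x":{"type":"number"},"y":{"type":"number"},"z":{"type":"number"},"hand":{"type":"number"}}}},"force":{"type":"number"}},"required":["increments"]}

```bash
ls; mkdir -p pics; python3 - <<'E'
from rig import *
import cv2
s=sense();print(s)
for n in("side","top"):
    im=capture(n);cv2.imwrite(f"pics/{n}0.png",im[:,:,::-1]);c=get_calibration(n);print(n,c)
E
```

```text
pics
{'time_s': 0.0, 'joints': array([ 1.04558734e+00,  3.13449467e-01,  1.49844549e+00, -7.34698287e-07,
        1.33100569e+00, -2.23390569e-01]), 'dq': array([ 0.00025143, -0.00058826,  0.00062273,  0.00080918,  0.00092368,
       -0.00096901]), 'tau': array([ 1.99205337e-03, -4.12240541e+01, -2.59761661e+01,  1.02755318e-04,
        3.70327849e-03, -1.98489630e-05]), 'eef_pos': array([155.93242689, 501.03436729, 230.73218613]), 'ee_rot': array([ 0.69890138,  0.10587376,  0.69923908, -0.1067348 ]), 'force': array([ 0.02015619,  0.42960766, -0.22805086]), 'wrist_torque': array([ 0.01321261, -0.00399325, -0.05752512]), 'grip_width': 1.0012469320590462}
side {'camera_matrix': array([[433.15393528,   0.        , 281.94511745],
       [  0.        , 433.15393528, 202.0075823 ],
       [  0.        ,   0.        ,   1.        ]]), 'D': array([-0.05272437,  0.        ,  0.        ,  0.        ,  0.        ]), 'R': array([[ 0.74266939, -0.66959446,  0.0092428 ],
       [-0.44213284, -0.50065706, -0.74421842],
       [ 0.50295201,  0.5486217 , -0.66787238]]), 't': array([-363.58661595,  332.88626885,  640.85984923])}
top {'camera_matrix': array([[408.65311432,   0.        , 278.46478191],
       [  0.        , 408.65311432, 205.10097514],
       [  0.        ,   0.        ,   1.        ]]), 'D': array([0.01690063, 0.        , 0.        , 0.        , 0.        ]), 'R': array([[-0.02728613, -0.99952578,  0.01427174],
       [-0.98914949,  0.02493562, -0.14478091],
       [ 0.14435637, -0.01806739, -0.98936081]]), 't': array([ 43.48996352, 545.49242621, 983.43923871])}
```

View pics/side0.png

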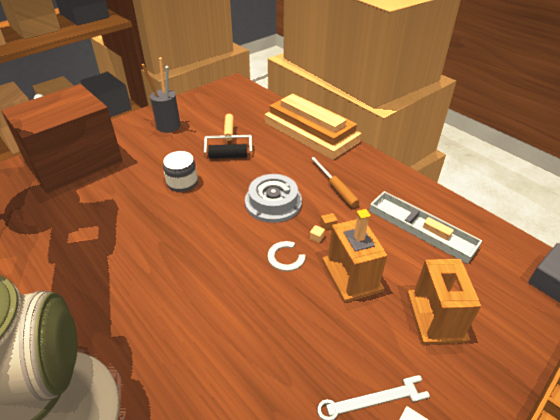

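View pics/top0.png

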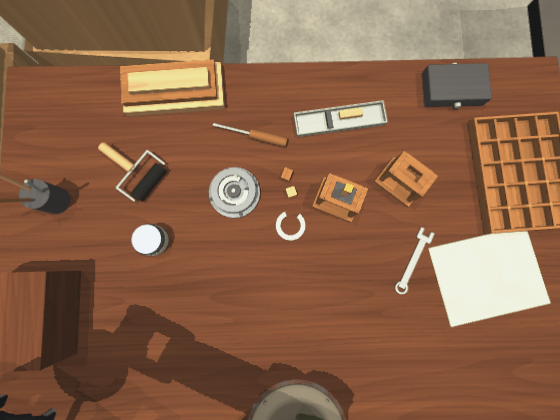

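The candidates for the stand are the one holding the pick (top 341,195; side 355,255) and an empty one (top 407,177; side 445,300). The robot's left is the image left in the top view, so I choose the one with the pick. Things that could pass for the pick are the screwdriver (top 268,138) and the brush or roller (140,175). The housing is at (234,191), and the spare ring lies on the bench at (290,225). Next I'll check close crops.

```bash
python3 - <<'E'
import cv2
t=cv2.imread("pics/top0.png");s=cv2.imread("pics/side0.png")
def crop(i,x,y,w,h,k,n): cv2.imwrite("pics/"+n,cv2.resize(i[y:y+h,x:x+w],None,fx=k,fy=k,interpolation=cv2.INTER_CUBIC))
crop(t,200,155,75,75,8,"c_h.png");crop(t,305,160,75,70,8,"c_s.png")
crop(s,235,165,75,65,8,"c_hs.png");crop(s,310,195,80,110,5,"c_ss.png")
E
```

```text
(no output)
```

View pics/c_h.png

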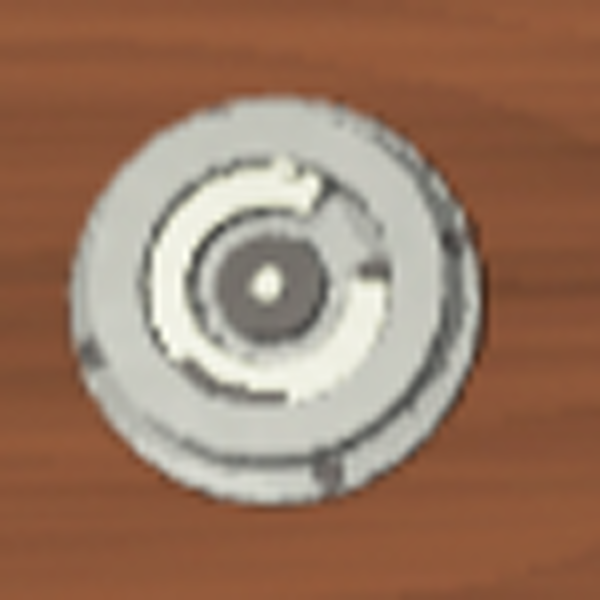

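View pics/c_s.png

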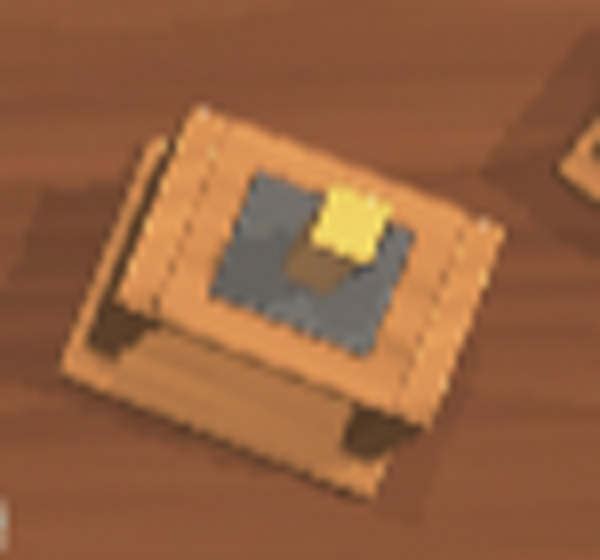

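View pics/c_hs.png

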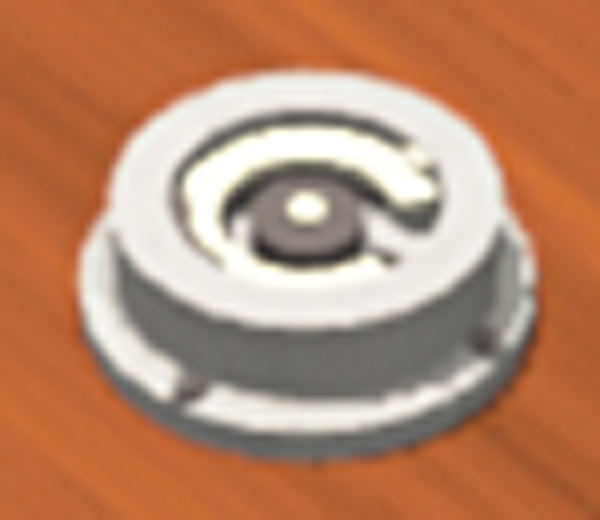

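View pics/c_ss.png

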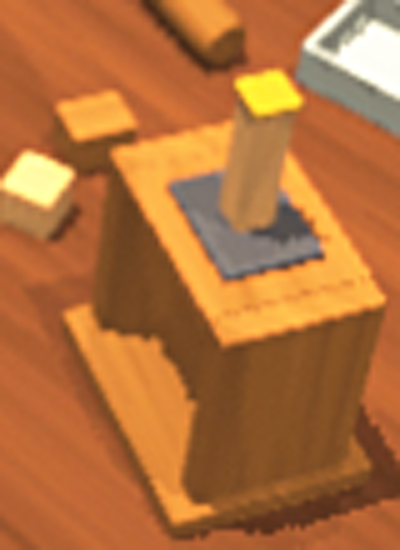

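The crops confirm the choice: the guard and brass cap sit on the left stand, and the ring's gap is at the upper right of the bore (top crop 350,230). The catch shows as a small bright piece at crop (285,165). Now I'll measure.

```bash
cat > h.py <<'E'
import numpy as np, cv2
from rig import *
def ray(n,px):
    c=get_calibration(n);K=np.array(c["camera_matrix"]);D=np.array(c["D"]);R=np.array(c["R"]);t=np.array(c["t"])
    p=cv2.undistortPoints(np.array(px,float).reshape(-1,1,2),K,D).reshape(-1,2)
    d=np.c_[p,np.ones(len(p))]@R
    return -R.T@t,d
def cast(n,px,z):
    o,d=ray(n,px);return o+d*((z-o[2])/d[:,2])[:,None]
def tri(p1,p2):
    o1,d1=ray("top",[p1]);o2,d2=ray("side",[p2]);A=np.c_[d1[0],-d2[0]]
    s=np.linalg.lstsq(A,o2-o1,rcond=None)[0];a=o1+d1[0]*s[0];b=o2+d2[0]*s[1];return (a+b)/2,np.linalg.norm(a-b)
def proj(n,X):
    c=get_calibration(n);return cv2.projectPoints(np.array(X,float).reshape(-1,3),cv2.Rodrigues(np.array(c["R"]))[0],np.array(c["t"]),np.array(c["camera_matrix"]),np.array(c["D"]))[0].reshape(-1,2)
def circ(P):
    A=np.c_[2*P[:,:2],np.ones(len(P))];b=(P[:,:2]**2).sum(1);x=np.linalg.lstsq(A,b,rcond=None)[0];return x[:2],np.sqrt(x[2]+x[0]**2+x[1]**2)
E
python3 - <<'E'
from h import *
t=lambda P:[[200+(x+.5)/8-.5,155+(y+.5)/8-.5] for x,y in P]
sd=lambda P:[[235+(x+.5)/8-.5,165+(y+.5)/8-.5] for x,y in P]
# housing foot mask: grey vs red wood
for n,(x,y,w,h) in (("top",(195,150,85,85)),("side",(235,165,75,65))):
    im=cv2.imread(f"pics/{n}0.png")[y:y+h,x:x+w];hsv=cv2.cvtColor(im,cv2.COLOR_BGR2HSV)
    m=(hsv[...,1]<80).astype(np.uint8);cs,_=cv2.findContours(m,0,cv2.CHAIN_APPROX_NONE);c=max(cs,key=cv2.contourArea).reshape(-1,2)+[x,y]
    print(n,cv2.boundingRect(c),cv2.fitEllipse(c.astype(np.float32)))
# bore edge pts at rim z=42 in top crop (outer inner-edge)
for z in(22,35,42):
    print(z,"ringouter")
P=cast("top",t([(150,285),(160,230),(195,180),(165,330),(195,370),(385,245),(350,190),(245,160)]),42);print("bore",circ(P))
P=cast("top",t([(216,285),(330,285),(272,232),(272,342),(230,320),(312,245)]),35);print("boss",circ(P))
P=cast("side",sd([(248,215),(365,215),(305,180),(305,250)]),35);print("boss side",circ(P))
Q=cast("side",sd([(108,195),(505,195),(310,70),(312,328),(150,110),(470,110),(150,280),(470,280)]),42);print("rim side",circ(Q))
Q=cast("top",t([(82,285),(440,240),(265,97),(265,463),(435,310),(120,180),(120,370)]),42);print("rim top",circ(Q))
print("tri boss",tri(t([(272,287)])[0],sd([(306,213)])[0]))
print("end face in/out, catch, key in/out",cast("top",t([(302,208),(327,180),(285,165),(360,270),(390,270)]),35))
# stand
s=[[305+(x+.5)/8-.5,160+(y+.5)/8-.5] for x,y in [(202,107),(503,230),(430,430),(118,300)]]
C=cast("top",s,105);print("stand",C,C.mean(0))
g=[[305+(x+.5)/8-.5,160+(y+.5)/8-.5] for x,y in [(258,172),(413,235),(370,357),(212,297)]]
G=cast("top",g,109);print("guard",G,G.mean(0))
ss=[[310+(x+.5)/5-.5,195+(y+.5)/5-.5] for x,y in [(112,150),(262,125),(385,300),(222,345)]]
C=cast("side",ss,105);print("stand side",C,C.mean(0))
gs=[[310+(x+.5)/5-.5,195+(y+.5)/5-.5] for x,y in [(170,185),(323,252),(225,278)]]
print("guard side",cast("side",gs,109))
print("cap",tri([305+350.5/8-.5,160+224/8-.5],[310+270/5-.5,195+93/5-.5]))
cc=[[305+(x+.5)/8-.5,160+(y+.5)/8-.5] for x,y in [(332,186),(392,205),(378,265),(312,247)]]
P=cast("top",cc,174);print(P,P.mean(0))
E
```

```text
top (209, 167, 51, 51) ((234.00592041015625, 192.10072326660156), (50.18485641479492, 50.804786682128906), 52.87092971801758)
side (245, 174, 57, 49) ((272.95111083984375, 198.02684020996094), (48.32636642456055, 56.350162506103516), 91.47318267822266)
22 ringouter
35 ringouter
42 ringouter
bore (array([590.23221963, 141.670779  ]), np.float64(37.294925853170334))
boss (array([587.51982119, 140.78730731]), np.float64(17.719573626666417))
boss side (array([588.76266001, 141.47315085]), np.float64(16.087230819096742))
rim side (array([590.55458978, 142.57368398]), np.float64(57.9215538282163))
rim top (array([589.28154059, 142.86810559]), np.float64(56.141600000590905))
tri boss (array([587.38963616, 140.86082577,  36.68879007]), np.float64(0.960480990763241))
end face in/out, catch, key in/out [[612.47590819 131.52726629  35.        ]
 [621.33113702 123.50313113  35.        ]
 [626.50364126 136.72616828  35.        ]
 [592.08038399 113.51029252  35.        ]
 [591.84872782 104.05323107  35.        ]]
stand [[ 610.85882413  -93.48816551  105.        ]
 [ 571.61256821 -180.6953138   105
[... 374 characters left out ...]
 ]
stand side [[ 555.18572008  -66.30047658  105.        ]
 [ 608.02397703  -95.13156323  105.        ]
 [ 572.48358536 -181.5483418   105.        ]
 [ 513.91856741 -156.66224321  105.        ]] [ 562.40296247 -124.91065621  105.        ]
guard side [[ 554.61610495  -95.48739202  109.        ]
 [ 570.69313822 -154.29732113  109.        ]
 [ 535.0376347  -139.06999227  109.        ]]
cap (array([ 563.31897124, -123.68835451,  170.01610704]), np.float64(1.902616952729465))
[[ 572.41984143 -117.84714072  174.        ]
 [ 566.71954676 -134.02251101  174.        ]
 [ 550.15836007 -129.29974678  174.        ]
 [ 555.59533275 -111.51001429  174.        ]] [ 561.22327025 -123.1698532   174.        ]
```

```bash
python3 - <<'E'
from h import *
t=cv2.imread("pics/top0.png");s=cv2.imread("pics/side0.png")
def crop(i,x,y,w,h,k,n): cv2.imwrite("pics/"+n,cv2.resize(i[y:y+h,x:x+w],None,fx=k,fy=k,interpolation=cv2.INTER_CUBIC))
crop(t,215,170,38,38,15,"d_h.png");crop(s,252,174,42,30,18,"d_hs.png")
c=np.array([589.2,142]);
# catch in top crop z=40.7
print(cast("top",[[200+285.5/8-.5,155+165.5/8-.5]],40.7))
E
```

```text
[[625.22655708 136.22651113  40.7       ]]
```

View pics/d_h.png

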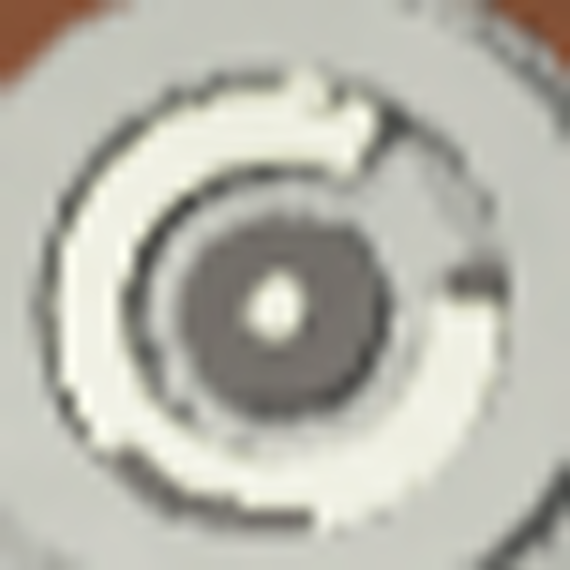

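View pics/d_hs.png

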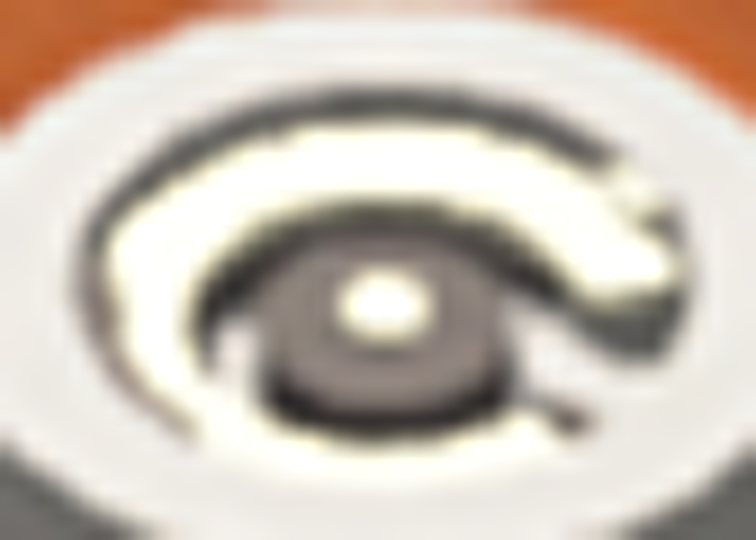

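```bash
python3 - <<'E'
from h import *
T=lambda P:[[215+(x+.5)/15-.5,170+(y+.5)/15-.5] for x,y in P]
S=lambda P:[[252+(x+.5)/18-.5,174+(y+.5)/18-.5] for x,y in P]
# ring top outer/inner circle fit
P=cast("top",T([(60,300),(75,230),(120,150),(190,105),(240,92),(75,390),(500,320),(485,370),(440,440)]),35);co=circ(P);print("ring out",co)
P=cast("top",T([(128,300),(145,240),(190,190),(250,162),(310,160),(435,310),(425,350)]),35);print("ring in",circ(P))
P=cast("side",S([(105,230),(160,170),(240,130),(380,118),(500,130),(600,165)]),35);print("side ring out",circ(P))
for c in (np.array([588,141]),np.array([590,142.5])):
  f=lambda n,P,z:np.round(np.degrees(np.arctan2(*(cast(n,P,z)[:,:2]-c)[:,::-1].T)),1)
  print("end",f("top",T([(362,172),(385,112),(374,140)]),35)," 300end-300:",f("top",T([(435,298),(500,299)]),35)-300+360,"catch-19",f("top",T([(310,85)]),40.7)-19,"side catch",f("side",S([(640,185)]),40.7)-19,"side end",f("side",S([(585,300),(680,265)]),35),"side 300",f("side",S([(545,410),(585,435)]),35)+60)
  print("lip 160/216", f("top",T([(105,435),(320,522)]),35)-[160,216])
E
```

```text
ring out (array([589.65390339, 142.41521388]), np.float64(36.81122706187053))
ring in (array([588.35726412, 142.05633539]), np.float64(25.6248703126327))
side ring out (array([590.22442248, 143.59261705]), np.float64(39.626281834888566))
end [-29.  -26.8 -27.5]  300end-300: [-26.9 -28.5] catch-19 [-26.4] side catch [-27.7] side end [-30.3 -23.9] side 300 [-19.8 -20.9]
lip 160/216 [ -36.1 -388. ]
end [-34.1 -30.3 -31.7]  300end-300: [-31.4 -31.7] catch-19 [-29.2] side catch [-30.5] side end [-35.5 -27.1] side 300 [-24.5 -24.6]
lip 160/216 [ -32.2 -386.3]
```

```bash
python3 - <<'E'
from h import *
from scipy.spatial.transform import Rotation as R
s=sense();q=s["ee_rot"];M=R.from_quat(q,scalar_first=True).as_matrix();print(M.round(4))
print("yaw tool y",np.degrees(np.arctan2(M[1,1],M[0,1])),"j1,j6 deg",np.degrees(s["joints"][[0,5]]))
# target at stand: tool x down, y dir at yaw a
for a in (-24.2,65.8,155.8,-114.2):
    y=np.array([np.cos(np.radians(a)),np.sin(np.radians(a)),0]);x=np.array([0,0,-1.]);T=np.c_[x,y,np.cross(x,y)]
    print(a,R.from_matrix(M.T@T).as_rotvec().round(4))
E
```

```text
[[-6.000e-04  2.973e-01  9.548e-01]
 [-1.000e-03  9.548e-01 -2.973e-01]
 [-1.000e+00 -1.100e-03 -3.000e-04]]
yaw tool y 72.70714087219017 j1,j6 deg [ 59.90868182 -12.79874611]
-24.2 [1.6913e+00 7.0000e-04 1.1000e-03]
65.8 [ 0.1206 -0.0002  0.0011]
155.8 [-1.4502e+00 -1.0000e-03  7.0000e-04]
-114.2 [-3.021e+00 -1.700e-03 -3.000e-04]
```

>>> jog_arm(increments=[{"y": -50,"hand": 60},{"y": -60},{"y": -45,"z": 42},{"y": -40,"z": 47},{"y": -40,"z": 47}], force=40)

```text
schema error: expected keys rx, ry, rz, x, y, z, hand
```

>>> jog_arm(increments=[{"y": -35,"z": 50},{"y": -35,"z": 50},{"y": -35,"z": 50},{"y": -35,"z": 50},{"y": -30,"z": 50}])

```text
schema error: expected keys rx, ry, rz, x, y, z, hand
```

>>> jog_arm(increments=[{"y": -30,"z": 50},{"y": -25,"z": 50},{"y": -16,"z": 50},{"z": 37},{"rx": 0.1206}])

```text
schema error: expected keys rx, ry, rz, x, y, z, hand
```

>>> jog_arm(increments=[{"rx": 0,"ry": 0,"rz": 0,"x": 0,"y": -50,"z": 0,"hand": 60},{"rx": 0,"ry": 0,"rz": 0,"x": 0,"y": -60,"z": 0,"hand": 60},{"rx": 0,"ry": 0,"rz": 0,"x": 0,"y": -45,"z": 42,"hand": 60},{"rx": 0,"ry": 0,"rz": 0,"x": 0,"y": -40,"z": 47,"hand": 60},{"rx": 0,"ry": 0,"rz": 0,"x": 0,"y": -40,"z": 47,"hand": 60}], force=40)

```text
time_s: 0.72
eef_pos: [216.4, 234.9, 231.3]
ee_rot: [0.699, 0.106, 0.699, -0.106]
force: [1.2, 0.6, 0.5]
grip_width: 0.699
```

>>> jog_arm(increments=[{"rx": 0,"ry": 0,"rz": 0,"x": 0,"y": -35,"z": 50,"hand": 60},{"rx": 0,"ry": 0,"rz": 0,"x": 0,"y": -35,"z": 50,"hand": 60},{"rx": 0,"ry": 0,"rz": 0,"x": 0,"y": -35,"z": 50,"hand": 60},{"rx": 0,"ry": 0,"rz": 0,"x": 0,"y": -35,"z": 50,"hand": 60},{"rx": 0,"ry": 0,"rz": 0,"x": 0,"y": -30,"z": 50,"hand": 60}])

```text
time_s: 1.35
eef_pos: [405.1, -2.2, 231.2]
ee_rot: [0.699, 0.107, 0.699, -0.107]
force: [-0.0, 0.6, 0.6]
grip_width: 0.705
```

>>> jog_arm(increments=[{"rx": 0,"ry": 0,"rz": 0,"x": 0,"y": -30,"z": 50,"hand": 60},{"rx": 0,"ry": 0,"rz": 0,"x": 0,"y": -25,"z": 50,"hand": 60},{"rx": 0,"ry": 0,"rz": 0,"x": 0,"y": -16,"z": 50,"hand": 60},{"rx": 0,"ry": 0,"rz": 0,"x": 0,"y": 0,"z": 37,"hand": 60},{"rx": 0.1206,"ry": 0,"rz": 0,"x": 0,"y": 0,"z": 0,"hand": 60}])

```text
time_s: 1.98
eef_pos: [562.8, -124.4, 229.8]
ee_rot: [0.691, 0.15, 0.692, -0.149]
force: [-0.8, 0.9, -0.6]
grip_width: 0.702
```

```bash
cat >> h.py <<'E'
from scipy.spatial.transform import Rotation as Rt
def M(): return Rt.from_quat(sense()["ee_rot"],scalar_first=True).as_matrix()
def go(p,yaw):
    """tool shift to world p and remaining turn to tool-y yaw (deg), x down"""
    s=sense();m=M();a=np.radians(yaw);y=np.array([np.cos(a),np.sin(a),0]);x=np.array([0,0,-1.]);T=np.c_[x,y,np.cross(x,y)]
    print("t",round(s["time_s"],2),"pos",np.round(s["eef_pos"],1),"F",np.round(s["force"],1),"Tq",np.round(s["wrist_torque"],2),"w",round(s["grip_width"],3))
    print("shift",(m.T@(np.array(p)-s["eef_pos"])).round(2),"turn",Rt.from_matrix(m.T@T).as_rotvec().round(4))
E
python3 -c "
from h import *
go([562,-124,120],65.8)"
```

```text
t 1.98 pos [ 562.8 -124.4  229.8] F [-0.8  0.9 -0.6] Tq [-0.01 -0.01 -0.03] w 0.702
shift [109.79   0.    -0.73] turn [-0.0033 -0.0018 -0.    ]
```

>>> jog_arm(increments=[{"rx": 0,"ry": 0,"rz": 0,"x": 30,"y": 0,"z": -0.7,"hand": 60},{"rx": 0,"ry": 0,"rz": 0,"x": 30,"y": 0,"z": 0,"hand": 60},{"rx": 0,"ry": 0,"rz": 0,"x": 25,"y": 0,"z": 0,"hand": 60},{"rx": 0,"ry": 0,"rz": 0,"x": 15,"y": 0,"z": 0,"hand": 60},{"rx": 0,"ry": 0,"rz": 0,"x": 8,"y": 0,"z": 0,"hand": 60}])

```text
time_s: 2.6
eef_pos: [561.0, -123.2, 122.8]
ee_rot: [0.691, 0.148, 0.692, -0.148]
force: [0.0, -0.2, 0.3]
grip_width: 0.703
```

```bash
python3 -c "
from h import *
go([562,-124,121],65.8)
for n,(x,y,w,h) in dict(top=(280,130,120,110),side=(300,150,110,150)).items():
    i=capture(n)[y:y+h,x:x+w,::-1];cv2.imwrite(f'pics/e_{n}.png',cv2.resize(i,None,fx=4,fy=4,interpolation=cv2.INTER_CUBIC))
"
```

```text
t 2.6 pos [ 561.  -123.2  122.8] F [ 0.  -0.2  0.3] Tq [ 0.02  0.03 -0.03] w 0.703
shift [ 1.76 -0.31  1.23] turn [-0.     -0.0005 -0.    ]
```

View pics/e_side.png

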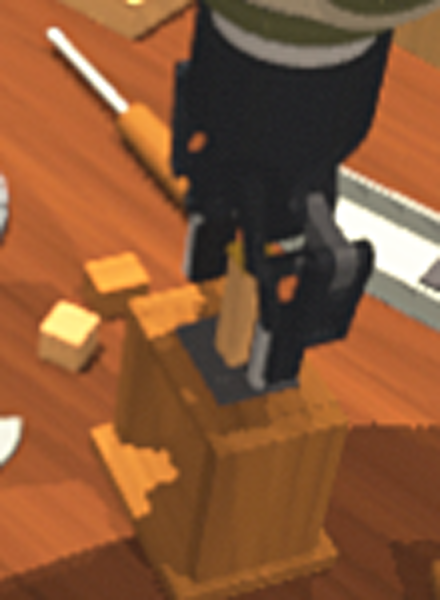

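The side crop shows the handle (235,320) between the two fingers, with both tips above the guard. Closing now.

>>> jog_arm(increments=[{"rx": 0,"ry": 0,"rz": 0,"x": 1,"y": 0,"z": 1,"hand": 30},{"rx": 0,"ry": 0,"rz": 0,"x": 0,"y": 0,"z": 0,"hand": 22},{"rx": 0,"ry": 0,"rz": 0,"x": 0,"y": 0,"z": 0,"hand": 12},{"rx": 0,"ry": 0,"rz": 0,"x": 0,"y": 0,"z": 0,"hand": 8},{"rx": 0,"ry": 0,"rz": 0,"x": 0,"y": 0,"z": 0,"hand": 8}], force=60)

```text
time_s: 3.32
eef_pos: [562.2, -123.8, 122.9]
ee_rot: [0.692, 0.148, 0.691, -0.148]
force: [-0.4, 0.7, 5.9]
grip_width: 0.176
```

```bash
python3 -c "
from h import *
go([562,-124,121],65.8)"
```

```text
t 3.33 pos [ 562.2 -123.8  122.9] F [-0.4  0.7  5.9] Tq [-0.07  0.06 -0.02] w 0.176
shift [ 1.85 -0.31 -0.13] turn [0.     0.0011 0.    ]
```

>>> jog_arm(increments=[{"rx": 0,"ry": 0,"rz": 0,"x": -2,"y": 0,"z": 0,"hand": 8},{"rx": 0,"ry": 0,"rz": 0,"x": -6,"y": 0,"z": 0,"hand": 8},{"rx": 0,"ry": 0,"rz": 0,"x": -12,"y": 0,"z": 0,"hand": 8},{"rx": 0,"ry": 0,"rz": 0,"x": -15,"y": 0,"z": 0,"hand": 8},{"rx": 0,"ry": 0,"rz": 0,"x": -15,"y": 0,"z": 0,"hand": 8}])

```text
time_s: 3.95
eef_pos: [562.1, -123.7, 173.7]
ee_rot: [0.692, 0.148, 0.691, -0.148]
force: [0.2, -0.8, -1.4]
grip_width: 0.178
```

>>> jog_arm(increments=[{"rx": 0,"ry": 0,"rz": 0,"x": -15,"y": 0,"z": 0,"hand": 8},{"rx": 0,"ry": 0,"rz": 0,"x": -15,"y": 0,"z": 0,"hand": 8},{"rx": 0,"ry": 0,"rz": 0,"x": -15,"y": 0,"z": 0,"hand": 8},{"rx": 0,"ry": 0,"rz": 0,"x": -10,"y": 0,"z": 0,"hand": 8},{"rx": 0,"ry": 0,"rz": 0,"x": 0,"y": 0,"z": 0,"hand": 8}])

```text
time_s: 4.58
eef_pos: [562.2, -123.7, 227.9]
ee_rot: [0.692, 0.148, 0.691, -0.148]
force: [0.2, -0.3, -1.1]
grip_width: 0.177
```

```bash
python3 -c "
from h import *
go([562,-124,226],65.8)
for n,(x,y,w,h) in dict(top=(280,130,120,110),side=(300,90,110,180)).items():
    i=capture(n)[:,:,::-1];cv2.imwrite(f'pics/f_{n}0.png',i);i=i[y:y+h,x:x+w];cv2.imwrite(f'pics/f_{n}.png',cv2.resize(i,None,fx=4,fy=4,interpolation=cv2.INTER_CUBIC)[:600])
"
```

```text
t 4.58 pos [ 562.2 -123.7  227.9] F [ 0.2 -0.3 -1.1] Tq [-0.01 -0.05 -0.04] w 0.177
shift [ 1.93 -0.32 -0.03] turn [0.     0.0011 0.    ]
```

View pics/f_side.png

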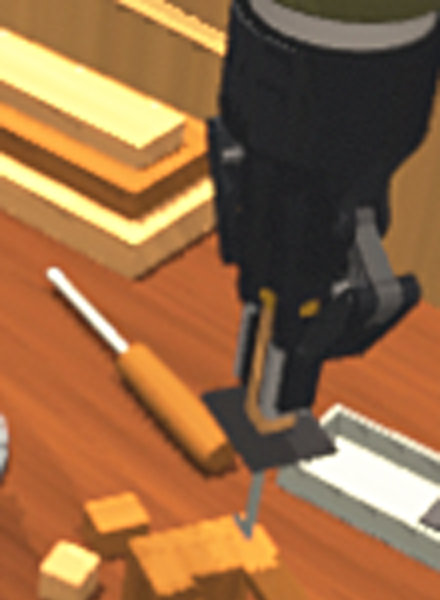

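View pics/f_top.png

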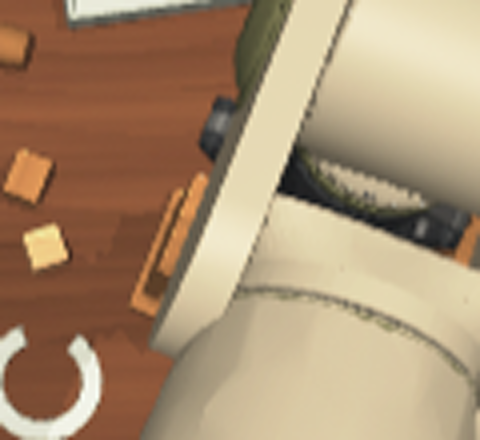

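```bash
python3 -c "
from h import *
i=cv2.imread('pics/f_side0.png')[180:235,340:395];cv2.imwrite('pics/f_z.png',cv2.resize(i,None,fx=10,fy=10,interpolation=cv2.INTER_CUBIC))
u=np.array([.41,.912]);v=np.array([.912,-.41]);c=np.array([562.2,-123.8])
for zb in (92,118):
  z=244-zb
  print(zb,proj('side',[[*c,z],[*(c+12.5*u),z],[*(c-12.5*u),z]]).round(1).tolist())
"
```

```text
92 [[361.2, 221.0], [358.1, 216.3], [364.3, 225.9]]
118 [[359.3, 231.4], [356.3, 226.7], [362.3, 236.3]]
```

View pics/f_z.png

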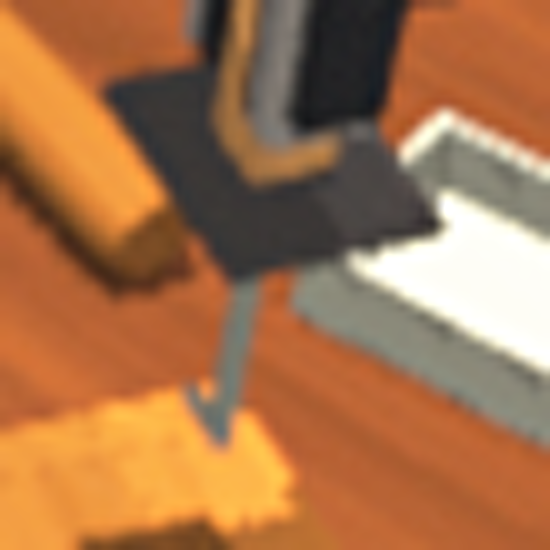

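The crop shows the toe at the stem's foot, running from (218,440) up-left to (193,390). So it points along stand direction (0.41, 0.91), yaw about -24°, and only a -5° turn is needed. The toe underside is about 98 mm below the grip by camera. Moving above the gap.

>>> jog_arm(increments=[{"rx": 0,"ry": 0,"rz": 0,"x": 0,"y": 35,"z": -9,"hand": 8},{"rx": 0,"ry": 0,"rz": 0,"x": 0,"y": 50,"z": -12,"hand": 8},{"rx": 0,"ry": 0,"rz": 0,"x": 0,"y": 50,"z": -12,"hand": 8},{"rx": 0,"ry": 0,"rz": 0,"x": 0,"y": 50,"z": -12,"hand": 8},{"rx": 0,"ry": 0,"rz": 0,"x": 0,"y": 50,"z": -11.5,"hand": 8}])

```text
time_s: 5.3
eef_pos: [606.7, 115.5, 226.6]
ee_rot: [0.691, 0.148, 0.692, -0.148]
force: [0.4, -1.2, -1.7]
grip_width: 0.176
```

>>> jog_arm(increments=[{"rx": 0.084,"ry": 0,"rz": 0,"x": 15,"y": 0,"z": 0,"hand": 8},{"rx": 0,"ry": 0,"rz": 0,"x": 20,"y": 0,"z": 0,"hand": 8},{"rx": 0,"ry": 0,"rz": 0,"x": 20,"y": 0,"z": 0,"hand": 8},{"rx": 0,"ry": 0,"rz": 0,"x": 15,"y": 0,"z": 0,"hand": 8},{"rx": 0,"ry": 0,"rz": 0,"x": 0,"y": 0,"z": 0,"hand": 8}])

```text
time_s: 5.92
eef_pos: [606.2, 113.8, 156.0]
ee_rot: [0.684, 0.177, 0.685, -0.177]
force: [0.2, 0.4, -1.0]
grip_width: 0.179
```

```bash
python3 -c "
from h import *
go([606.7,113.7,158],61)
for n,(x,y,w,h) in dict(top=(200,150,90,80),side=(230,100,100,110)).items():
    i=capture(n)[:,:,::-1];cv2.imwrite(f'pics/g_{n}0.png',i);i=i[y:y+h,x:x+w];cv2.imwrite(f'pics/g_{n}.png',cv2.resize(i,None,fx=6,fy=6,interpolation=cv2.INTER_CUBIC)[:660])
"
```

```text
t 5.92 pos [606.2 113.8 156. ] F [ 0.2  0.4 -1. ] Tq [-0.06  0.02  0.01] w 0.179
shift [-1.98  0.15  0.45] turn [-0.0004 -0.0023  0.0013]
```

View pics/g_side.png

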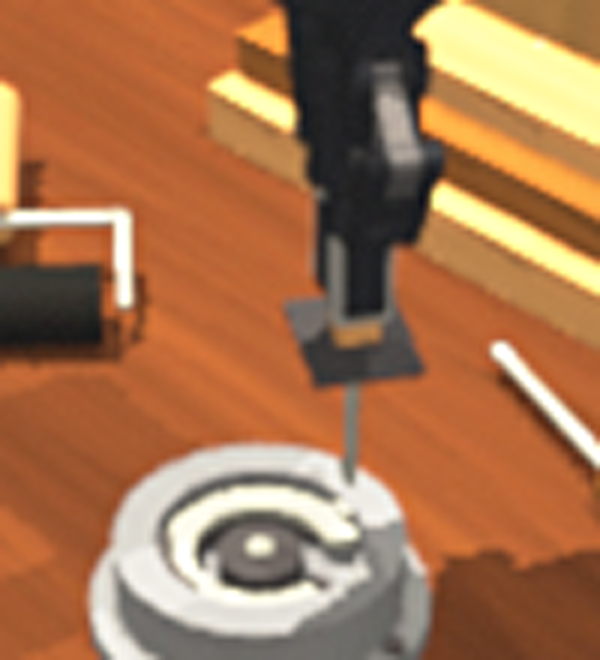

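View pics/g_top.png

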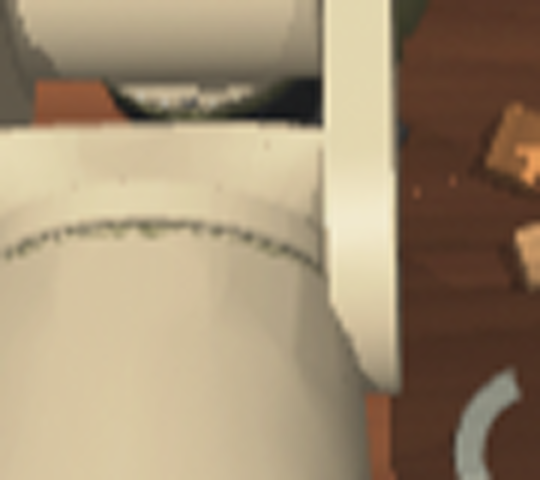

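```bash
python3 -c "
from h import *
for zb in (40,92,98,104): print(zb,proj('side',[[606.2,113.8,172-zb]])[0]*1)
i=cv2.imread('pics/g_side0.png')[155:195,270:310];cv2.imwrite('pics/g_z.png',cv2.resize(i,None,fx=14,fy=14,interpolation=cv2.INTER_CUBIC))
"
```

```text
40 [287.42237626 159.49386461]
92 [287.00700039 178.58010405]
98 [286.96092728 180.69448899]
104 [286.91522292 182.79143236]
```

View pics/g_z.png

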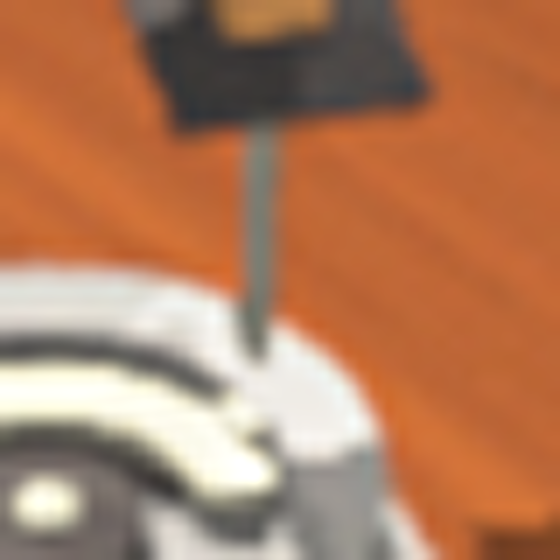

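>>> jog_arm(increments=[{"rx": 0,"ry": 0,"rz": 0,"x": 7,"y": 0,"z": -0.7,"hand": 8},{"rx": 0,"ry": 0,"rz": 0,"x": 10,"y": 0,"z": 0,"hand": 8},{"rx": 0,"ry": 0,"rz": 0,"x": 8,"y": 0,"z": 0,"hand": 8},{"rx": 0,"ry": 0,"rz": 0,"x": 3,"y": 0,"z": 0,"hand": 8},{"rx": 0,"ry": 0,"rz": 0,"x": 0,"y": 0,"z": 0,"hand": 8}])

```text
time_s: 6.65
eef_pos: [606.1, 114.2, 129.1]
ee_rot: [0.684, 0.177, 0.685, -0.177]
force: [0.5, -0.3, -1.2]
grip_width: 0.175
```

```bash
python3 -c "
from h import *
go([606.7,113.7,158],61)
i=capture('side')[:,:,::-1];cv2.imwrite('pics/h0.png',i)
i=i[165:205,262:302];cv2.imwrite('pics/h_z.png',cv2.resize(i,None,fx=14,fy=14,interpolation=cv2.INTER_CUBIC))
c=np.array([589.3,142.2]);a=np.radians(-29);X=np.array([np.cos(a),np.sin(a)]);Y=np.array([-X[1],X[0]])
for nm,x,y,z in [('gap floor',29,-16.5,22),('gap rim level',29,-16.5,42),('pick foot z47',29,-16.5,47)]:
  p=proj('side',[[*(c+x*X+y*Y),z]])[0];print(nm,p,(p-[262,165]+.5)*14)
"
```

```text
t 6.65 pos [606.1 114.2 129.1] F [ 0.5 -0.3 -1.2] Tq [-0.01  0.03 -0.01] w 0.175
shift [-28.88  -0.14   0.72] turn [-0.0003 -0.0002  0.0001]
gap floor [286.75267341 198.24036365] [353.53742772 472.36509117]
gap rim level [286.89972488 191.61270062] [355.59614832 379.57780864]
pick foot z47 [286.93709511 189.92757189] [356.11933159 355.98600645]
```

View pics/h_z.png

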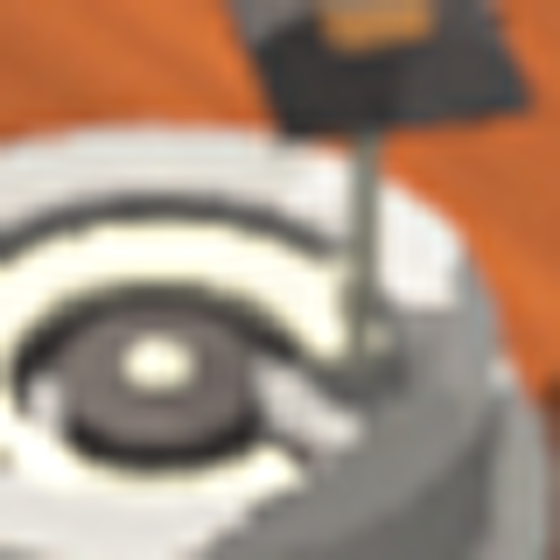

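```bash
python3 -c "
from h import *
print(proj('side',[[589.3,142.2,35],[589.3,142.2,42]]), 'obs boss 272.8 191.2')
print(proj('top',[[589.3,142.2,35]]), 'obs', 200+272.5/8-.5,155+287.5/8-.5)
"
```

```text
[[272.85169932 191.13284209]
 [272.83716705 188.79592579]] obs boss 272.8 191.2
[[233.19397638 189.66962546]] obs 233.5625 190.4375
```

>>> jog_arm(increments=[{"rx": 0,"ry": 0,"rz": 0,"x": 2,"y": 0,"z": -1,"hand": 8},{"rx": 0,"ry": 0,"rz": 0,"x": 4,"y": 0,"z": 0,"hand": 8},{"rx": 0,"ry": 0,"rz": 0,"x": 4,"y": 0,"z": 0,"hand": 8},{"rx": 0,"ry": 0,"rz": 0,"x": 3,"y": 0,"z": 0,"hand": 8},{"rx": 0,"ry": 0,"rz": 0,"x": 2,"y": 0,"z": 0,"hand": 8}])

```text
time_s: 7.32
eef_pos: [605.2, 114.7, 114.0]
ee_rot: [0.684, 0.177, 0.685, -0.177]
force: [0.2, 0.0, -0.4]
grip_width: 0.178
```

```bash
python3 -c "
from h import *
go([606.7,113.7,158],61)
i=capture('side')[:,:,::-1];cv2.imwrite('pics/i0.png',i)
i=i[165:205,262:302];cv2.imwrite('pics/i_z.png',cv2.resize(i,None,fx=14,fy=14,interpolation=cv2.INTER_CUBIC))
"
```

```text
t 7.33 pos [605.2 114.7 114. ] F [ 0.2  0.  -0.4] Tq [-0.01  0.03  0.02] w 0.178
shift [-43.98  -0.13   1.76] turn [-0.0003 -0.0003  0.0001]
```

View pics/i_z.png

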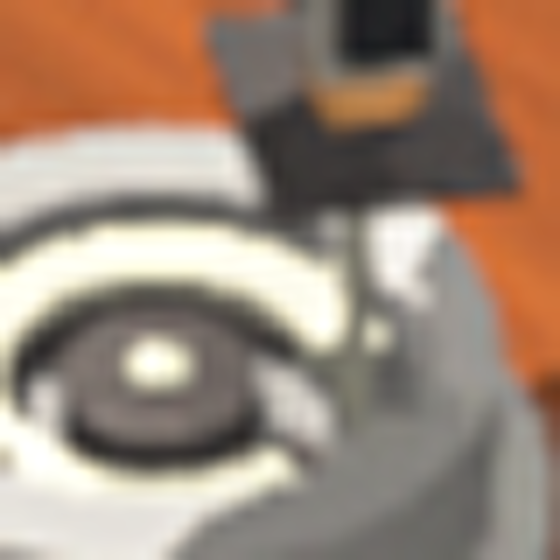

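The side crop shows the stem foot in the gap at about (355,410), with the ring's end face to its left and no contact force. Going on down in small steps.

>>> jog_arm(increments=[{"rx": 0,"ry": 0,"rz": 0,"x": 2,"y": 0,"z": 0,"hand": 8},{"rx": 0,"ry": 0,"rz": 0,"x": 2,"y": 0,"z": 0,"hand": 8},{"rx": 0,"ry": 0,"rz": 0,"x": 1,"y": 0,"z": 0,"hand": 8},{"rx": 0,"ry": 0,"rz": 0,"x": 1,"y": 0,"z": 0,"hand": 8}])

```text
time_s: 7.88
eef_pos: [605.3, 114.7, 108.3]
ee_rot: [0.685, 0.177, 0.685, -0.177]
force: [-0.2, -0.7, -1.4]
grip_width: 0.182
```

>>> jog_arm(increments=[{"rx": 0,"ry": 0,"rz": 0,"x": 1,"y": 0,"z": 0,"hand": 8},{"rx": 0,"ry": 0,"rz": 0,"x": 0.5,"y": 0,"z": 0,"hand": 8}])

```text
time_s: 8.12
eef_pos: [605.3, 114.7, 106.7]
ee_rot: [0.685, 0.177, 0.685, -0.177]
force: [0.4, 0.1, -1.3]
grip_width: 0.173
```

>>> jog_arm(increments=[{"rx": 0,"ry": 0,"rz": 0,"x": 0.5,"y": 0,"z": 0,"hand": 8},{"rx": 0,"ry": 0,"rz": 0,"x": 0.5,"y": 0,"z": 0,"hand": 8}])

```text
time_s: 8.38
eef_pos: [605.3, 114.7, 105.8]
ee_rot: [0.685, 0.177, 0.685, -0.177]
force: [-0.3, 1.4, -0.2]
grip_width: 0.181
```

>>> jog_arm(increments=[{"rx": 0,"ry": 0,"rz": 0,"x": 0.5,"y": 0,"z": 0,"hand": 8},{"rx": 0,"ry": 0,"rz": 0,"x": 0.5,"y": 0,"z": 0,"hand": 8}])

```text
time_s: 8.62
eef_pos: [605.3, 114.7, 104.8]
ee_rot: [0.685, 0.177, 0.685, -0.177]
force: [1.3, -0.1, -1.0]
grip_width: 0.179
```

>>> jog_arm(increments=[{"rx": 0,"ry": 0,"rz": 0,"x": 0.5,"y": 0,"z": 0,"hand": 8}])

```text
time_s: 8.75
eef_pos: [605.3, 114.7, 104.3]
ee_rot: [0.685, 0.177, 0.685, -0.177]
force: [-0.7, 0.5, 0.5]
grip_width: 0.175
```

>>> jog_arm(increments=[{"rx": 0,"ry": 0,"rz": 0,"x": 0.5,"y": 0,"z": 0,"hand": 8}])

```text
time_s: 8.88
eef_pos: [605.4, 114.7, 104.2]
ee_rot: [0.685, 0.177, 0.684, -0.177]
force: [-1.3, 0.2, 3.9]
grip_width: 0.176
```

Touch at TCP z ≈ 104.3 with 3.9 N. The underside is therefore 98.4 mm below the grip, which matches the camera estimate. Raising about 2 mm, then sliding along +y under the ring end.

>>> jog_arm(increments=[{"rx": 0,"ry": 0,"rz": 0,"x": -2.3,"y": 0,"z": 0,"hand": 8},{"rx": 0,"ry": 0,"rz": 0,"x": 0,"y": 2,"z": 0,"hand": 8},{"rx": 0,"ry": 0,"rz": 0,"x": 0,"y": 2,"z": 0,"hand": 8}])

```text
time_s: 9.25
eef_pos: [607.2, 118.3, 106.0]
ee_rot: [0.685, 0.177, 0.685, -0.177]
force: [-0.7, -0.4, -1.3]
grip_width: 0.176
```

>>> jog_arm(increments=[{"rx": 0,"ry": 0,"rz": 0,"x": 0,"y": 2,"z": 0,"hand": 8},{"rx": 0,"ry": 0,"rz": 0,"x": 0,"y": 1.5,"z": 0,"hand": 8}])

```text
time_s: 9.5
eef_pos: [608.9, 121.4, 106.0]
ee_rot: [0.684, 0.177, 0.685, -0.177]
force: [0.6, 0.3, -1.0]
grip_width: 0.18
```

>>> jog_arm(increments=[{"rx": 0,"ry": 0,"rz": 0,"x": 0,"y": 1.5,"z": 0,"hand": 8},{"rx": 0,"ry": 0,"rz": 0,"x": 0,"y": 1,"z": 0,"hand": 8}])

```text
time_s: 9.75
eef_pos: [610.2, 123.5, 106.1]
ee_rot: [0.685, 0.177, 0.685, -0.177]
force: [0.3, -0.4, -1.0]
grip_width: 0.176
```

>>> jog_arm(increments=[{"rx": 0,"ry": 0,"rz": 0,"x": -1,"y": 0,"z": 0,"hand": 8},{"rx": 0,"ry": 0,"rz": 0,"x": -1,"y": 0,"z": 0,"hand": 8},{"rx": 0,"ry": 0,"rz": 0,"x": -0.7,"y": 0,"z": 0,"hand": 8},{"rx": 0,"ry": 0,"rz": 0,"x": -0.7,"y": 0,"z": 0,"hand": 8}])

```text
time_s: 10.25
eef_pos: [610.0, 123.4, 109.4]
ee_rot: [0.684, 0.177, 0.685, -0.177]
force: [-0.1, -0.4, -1.3]
grip_width: 0.179
```

>>> jog_arm(increments=[{"rx": 0,"ry": 0,"rz": 0,"x": -0.7,"y": 0,"z": 0,"hand": 8},{"rx": 0,"ry": 0,"rz": 0,"x": -0.7,"y": 0,"z": 0,"hand": 8}])

```text
time_s: 10.5
eef_pos: [609.9, 123.4, 110.7]
ee_rot: [0.684, 0.177, 0.685, -0.177]
force: [-1.0, 0.7, -2.1]
grip_width: 0.18
```

>>> jog_arm(increments=[{"rx": 0,"ry": 0,"rz": 0,"x": -0.7,"y": 0,"z": 0,"hand": 8},{"rx": 0,"ry": 0,"rz": 0,"x": -0.7,"y": 0,"z": 0,"hand": 8}])

```text
time_s: 10.75
eef_pos: [609.7, 123.5, 111.9]
ee_rot: [0.684, 0.177, 0.685, -0.177]
force: [-1.5, -0.5, -6.3]
grip_width: 0.178
```

>>> jog_arm(increments=[{"rx": 0,"ry": 0,"rz": 0,"x": -0.7,"y": 0,"z": 0,"hand": 8},{"rx": 0,"ry": 0,"rz": 0,"x": -0.7,"y": 0,"z": 0,"hand": 8}])

```text
time_s: 11.0
eef_pos: [609.8, 123.5, 113.3]
ee_rot: [0.684, 0.177, 0.685, -0.177]
force: [-1.6, 0.4, -6.4]
grip_width: 0.175
```

>>> jog_arm(increments=[{"rx": 0,"ry": 0,"rz": 0,"x": -0.8,"y": 0,"z": 0,"hand": 8},{"rx": 0,"ry": 0,"rz": 0,"x": -0.8,"y": 0,"z": 0,"hand": 8}])

```text
time_s: 11.25
eef_pos: [610.5, 123.4, 115.8]
ee_rot: [0.685, 0.177, 0.684, -0.177]
force: [-0.4, 0.6, -2.7]
grip_width: 0.179
```

```bash
python3 -c "
from h import *
go([609.9,123.4,106],61)
i=capture('side')[:,:,::-1]
i=i[160:210,250:305];cv2.imwrite('pics/j_z.png',cv2.resize(i,None,fx=12,fy=12,interpolation=cv2.INTER_CUBIC))
"
```

```text
t 11.25 pos [610.5 123.4 115.8] F [-0.4  0.6 -2.7] Tq [-0.03  0.07 -0.02] w 0.179
shift [ 9.85 -0.29 -0.59] turn [-0.0003  0.0012 -0.0006]
```

View pics/j_z.png

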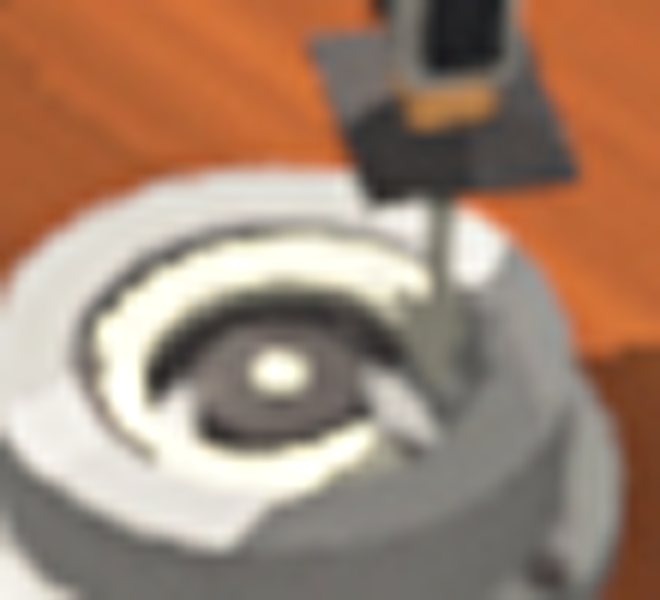

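>>> jog_arm(increments=[{"rx": 0,"ry": 0,"rz": 0,"x": -0.8,"y": 0,"z": 0,"hand": 8},{"rx": 0,"ry": 0,"rz": 0,"x": -0.8,"y": 0,"z": 0,"hand": 8},{"rx": 0,"ry": 0,"rz": 0,"x": -0.8,"y": 0,"z": 0,"hand": 8}])

```text
time_s: 11.68
eef_pos: [610.3, 123.4, 117.9]
ee_rot: [0.685, 0.177, 0.684, -0.177]
force: [0.4, -0.2, -3.1]
grip_width: 0.179
```

>>> jog_arm(increments=[{"rx": 0,"ry": 0,"rz": 0,"x": -0.8,"y": 0,"z": 0,"hand": 8},{"rx": 0,"ry": 0,"rz": 0,"x": -0.8,"y": 0,"z": 0,"hand": 8}])

```text
time_s: 11.92
eef_pos: [610.2, 123.4, 119.6]
ee_rot: [0.685, 0.177, 0.684, -0.177]
force: [-1.2, 0.5, -1.2]
grip_width: 0.177
```

>>> jog_arm(increments=[{"rx": 0,"ry": 0,"rz": 0,"x": -0.8,"y": 0,"z": 0,"hand": 8},{"rx": 0,"ry": 0,"rz": 0,"x": 0,"y": 0,"z": 0,"hand": 8}])

```text
time_s: 12.18
eef_pos: [610.2, 123.4, 120.2]
ee_rot: [0.685, 0.177, 0.684, -0.177]
force: [0.6, 0.2, -1.6]
grip_width: 0.18
```

```bash
python3 -c "
from h import *
go([609.9,123.4,106],61)
i=capture('side')[:,:,::-1]
i=i[160:210,250:305];cv2.imwrite('pics/k_z.png',cv2.resize(i,None,fx=12,fy=12,interpolation=cv2.INTER_CUBIC))
"
```

```text
t 12.18 pos [610.2 123.4 120.2] F [ 0.6  0.2 -1.6] Tq [-0.04  0.   -0.01] w 0.18
shift [14.23 -0.16 -0.24] turn [-0.0003  0.0002 -0.0001]
```

View pics/k_z.png

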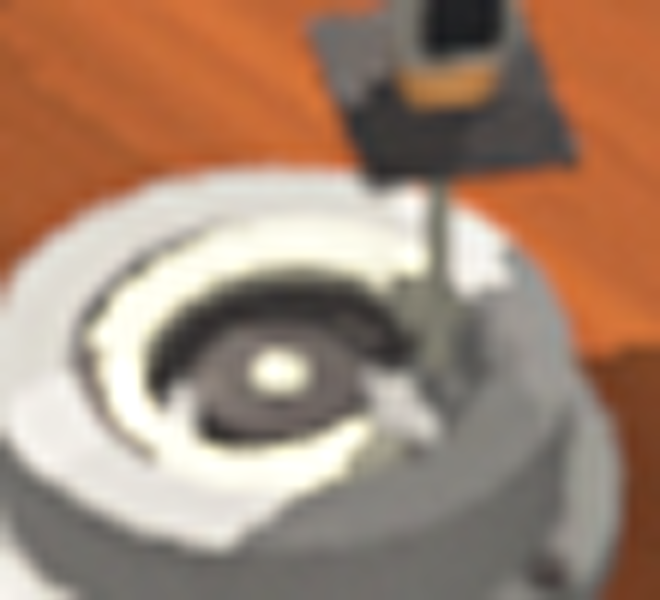

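>>> jog_arm(increments=[{"rx": 0,"ry": 0,"rz": 0,"x": -0.8,"y": 0,"z": 0,"hand": 8},{"rx": 0,"ry": 0,"rz": 0,"x": -0.8,"y": 0,"z": 0,"hand": 8},{"rx": 0,"ry": 0,"rz": 0,"x": 0,"y": 0,"z": 0,"hand": 8}])

```text
time_s: 12.6
eef_pos: [610.1, 123.4, 121.7]
ee_rot: [0.685, 0.177, 0.685, -0.177]
force: [-0.4, 0.4, -1.5]
grip_width: 0.18
```

```bash
python3 -c "
from h import *
go([609.9,123.4,106],61)
i=capture('side')[:,:,::-1]
i=i[160:210,250:305];cv2.imwrite('pics/l_z.png',cv2.resize(i,None,fx=12,fy=12,interpolation=cv2.INTER_CUBIC))
"
```

```text
t 12.6 pos [610.1 123.4 121.7] F [-0.4  0.4 -1.5] Tq [0.02 0.05 0.04] w 0.18
shift [15.75 -0.14 -0.19] turn [-0.0003  0.     -0.0001]
```

View pics/l_z.png

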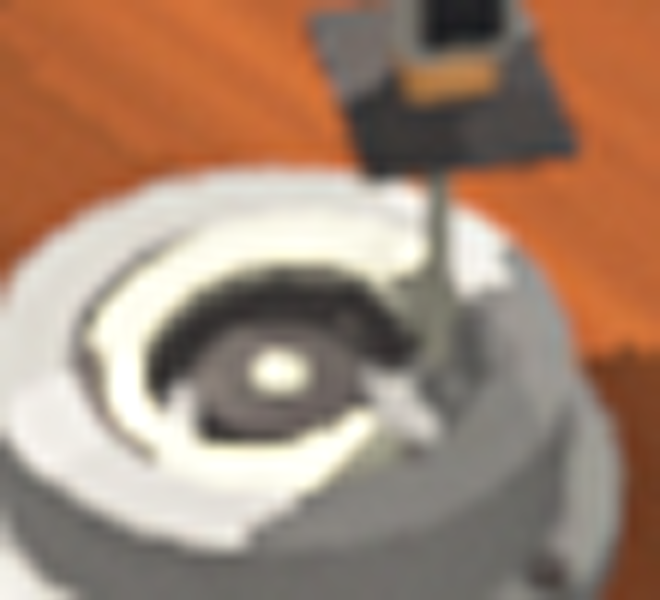

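The crop shows the free end lifted (about 410,240) and the force back to weight only, so the catch seems passed at 13.4 mm of lift. Lowering to see whether the end stays.

>>> jog_arm(increments=[{"rx": 0,"ry": 0,"rz": 0,"x": 1,"y": 0,"z": 0,"hand": 8},{"rx": 0,"ry": 0,"rz": 0,"x": 1.5,"y": 0,"z": 0,"hand": 8},{"rx": 0,"ry": 0,"rz": 0,"x": 1.5,"y": 0,"z": 0,"hand": 8},{"rx": 0,"ry": 0,"rz": 0,"x": 2,"y": 0,"z": 0,"hand": 8},{"rx": 0,"ry": 0,"rz": 0,"x": 2,"y": 0,"z": 0,"hand": 8}])

```text
time_s: 13.28
eef_pos: [610.1, 123.4, 113.5]
ee_rot: [0.685, 0.177, 0.685, -0.177]
force: [-0.0, 0.4, -1.3]
grip_width: 0.179
```

```bash
python3 -c "
from h import *
go([609.9,123.4,106],61)
i=capture('side')[:,:,::-1]
i=i[160:210,250:305];cv2.imwrite('pics/m_z.png',cv2.resize(i,None,fx=12,fy=12,interpolation=cv2.INTER_CUBIC))
"
```

```text
t 13.28 pos [610.1 123.4 113.5] F [-0.   0.4 -1.3] Tq [ 0.03  0.02 -0.01] w 0.179
shift [ 7.54 -0.14 -0.15] turn [-0.0002 -0.0001  0.    ]
```

View pics/m_z.png

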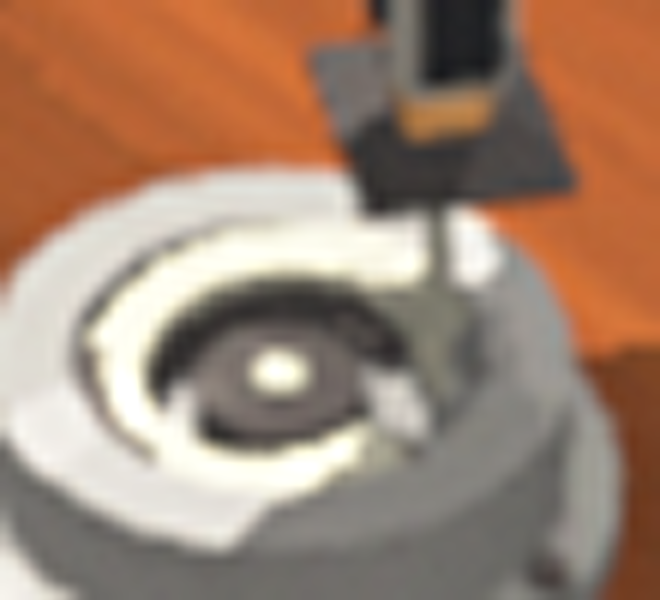

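The ring end stays up (about 410,255) while the toe has dropped clear below it. Retreating -y and rising.

>>> jog_arm(increments=[{"rx": 0,"ry": 0,"rz": 0,"x": 2.5,"y": 0,"z": 0,"hand": 8},{"rx": 0,"ry": 0,"rz": 0,"x": 0,"y": -2.5,"z": 0,"hand": 8},{"rx": 0,"ry": 0,"rz": 0,"x": 0,"y": -2.5,"z": 0,"hand": 8},{"rx": 0,"ry": 0,"rz": 0,"x": 0,"y": -2.5,"z": 0,"hand": 8},{"rx": 0,"ry": 0,"rz": 0,"x": 0,"y": -2.5,"z": 0,"hand": 8}])

```text
time_s: 13.95
eef_pos: [605.2, 114.5, 111.3]
ee_rot: [0.685, 0.177, 0.685, -0.177]
force: [-0.4, 0.0, -0.7]
grip_width: 0.176
```

```bash
python3 -c "
from h import *
go([605.3,114.7,130],61)
i=capture('side')[:,:,::-1]
i=i[160:210,250:305];cv2.imwrite('pics/n_z.png',cv2.resize(i,None,fx=12,fy=12,interpolation=cv2.INTER_CUBIC))
"
```

```text
t 13.95 pos [605.2 114.5 111.3] F [-0.4  0.  -0.7] Tq [-0.02  0.03 -0.06] w 0.176
shift [-18.74   0.23  -0.02] turn [-0.0003  0.0001 -0.    ]
```

View pics/n_z.png

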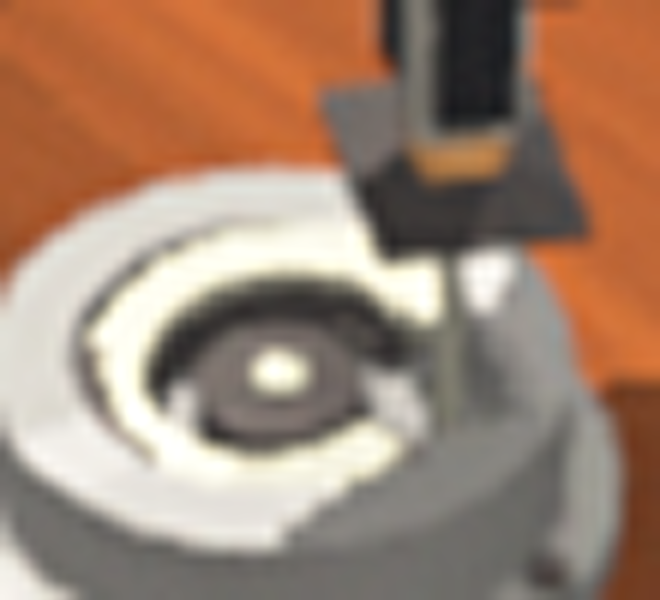

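>>> jog_arm(increments=[{"rx": 0,"ry": 0,"rz": 0,"x": -2,"y": -0.5,"z": 0,"hand": 8},{"rx": 0,"ry": 0,"rz": 0,"x": -3,"y": 0,"z": 0,"hand": 8},{"rx": 0,"ry": 0,"rz": 0,"x": -3,"y": 0,"z": 0,"hand": 8}])

```text
time_s: 14.38
eef_pos: [605.1, 114.3, 119.5]
ee_rot: [0.685, 0.177, 0.684, -0.177]
force: [0.4, -0.3, -0.1]
grip_width: 0.176
```

>>> jog_arm(increments=[{"rx": 0,"ry": 0,"rz": 0,"x": -3,"y": 0,"z": 0,"hand": 8},{"rx": 0,"ry": 0,"rz": 0,"x": -4,"y": 0,"z": 0,"hand": 8},{"rx": 0,"ry": 0,"rz": 0,"x": -6,"y": 0,"z": 0,"hand": 8}])

```text
time_s: 14.75
eef_pos: [605.0, 114.3, 132.5]
ee_rot: [0.684, 0.177, 0.685, -0.177]
force: [-0.0, 0.2, -0.5]
grip_width: 0.176
```

>>> jog_arm(increments=[{"rx": 0,"ry": 0,"rz": 0,"x": -15,"y": 0,"z": 0,"hand": 8},{"rx": 0,"ry": 0,"rz": 0,"x": -25,"y": 0,"z": 0,"hand": 8},{"rx": 0,"ry": 0,"rz": 0,"x": -30,"y": 0,"z": 0,"hand": 8},{"rx": 0,"ry": 0,"rz": 0,"x": -25,"y": 0,"z": 0,"hand": 8},{"rx": -0.084,"ry": 0,"rz": 0,"x": 0,"y": 0,"z": 0,"hand": 8}])

```text
time_s: 15.38
eef_pos: [605.8, 114.3, 230.6]
ee_rot: [0.693, 0.148, 0.69, -0.147]
force: [-0.5, 0.5, -2.1]
grip_width: 0.177
```

```bash
python3 -c "
from h import *
go([562.2,-123.8,229],65.8)
i=capture('side')[:,:,::-1];cv2.imwrite('pics/o0.png',i)
i=i[160:210,250:305];cv2.imwrite('pics/o_z.png',cv2.resize(i,None,fx=12,fy=12,interpolation=cv2.INTER_CUBIC))
"
```

```text
t 15.38 pos [605.8 114.3 230.6] F [-0.5  0.5 -2.1] Tq [-0.07  0.06  0.02] w 0.177
shift [   1.38 -235.15   57.38] turn [ 0.0018  0.0047 -0.0021]
```

View pics/o_z.png

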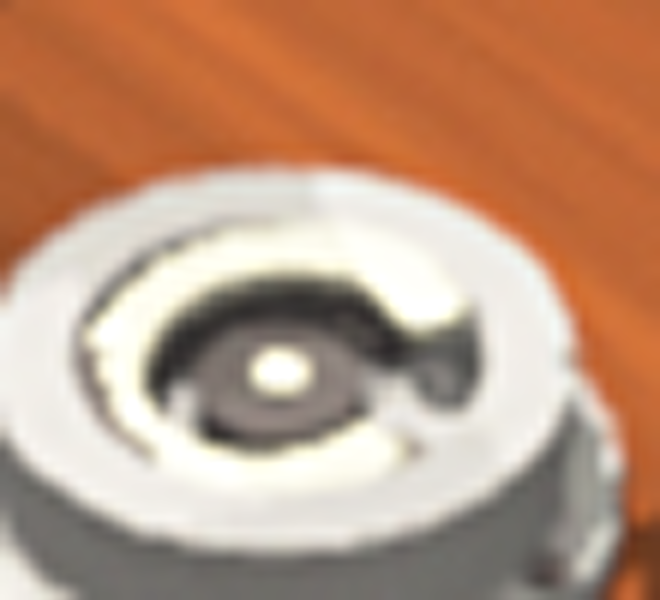

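With the pick out, the ring end stands up (crop 430,300, with the dark pocket visible below it) and the far side is seated. Going back to the stand.

>>> jog_arm(increments=[{"rx": 0,"ry": 0,"rz": 0,"x": 0,"y": -35,"z": 9,"hand": 8},{"rx": 0,"ry": 0,"rz": 0,"x": 0,"y": -50,"z": 12,"hand": 8},{"rx": 0,"ry": 0,"rz": 0,"x": 0,"y": -50,"z": 12,"hand": 8},{"rx": 0,"ry": 0,"rz": 0,"x": 0,"y": -50,"z": 12,"hand": 8},{"rx": 0,"ry": 0,"rz": 0,"x": 0,"y": -35,"z": 8.4,"hand": 8}])

```text
time_s: 16.05
eef_pos: [562.9, -110.3, 227.8]
ee_rot: [0.691, 0.149, 0.691, -0.149]
force: [-0.1, -0.2, -1.7]
grip_width: 0.177
```

>>> jog_arm(increments=[{"rx": 0,"ry": 0,"rz": 0,"x": 0,"y": -15,"z": 4,"hand": 8},{"rx": 0,"ry": 0,"rz": 0,"x": 0,"y": 0,"z": 0,"hand": 8},{"rx": 0,"ry": 0,"rz": 0,"x": 0,"y": 0,"z": 0,"hand": 8}])

```text
time_s: 16.42
eef_pos: [561.3, -122.4, 227.3]
ee_rot: [0.691, 0.148, 0.691, -0.148]
force: [-0.5, 0.0, -1.4]
grip_width: 0.18
```

```bash
python3 -c "
from h import *
go([562.2,-123.8,229],65.8)
i=capture('side')[:,:,::-1];cv2.imwrite('pics/p0.png',i)
i=i[180:235,340:395];cv2.imwrite('pics/p_z.png',cv2.resize(i,None,fx=10,fy=10,interpolation=cv2.INTER_CUBIC))
"
```

```text
t 16.43 pos [ 561.3 -122.4  227.3] F [-0.5  0.  -1.4] Tq [-0.03  0.01  0.05] w 0.18
shift [-1.7  -0.88  1.39] turn [ 0.0009 -0.0001 -0.0004]
```

View pics/p_z.png

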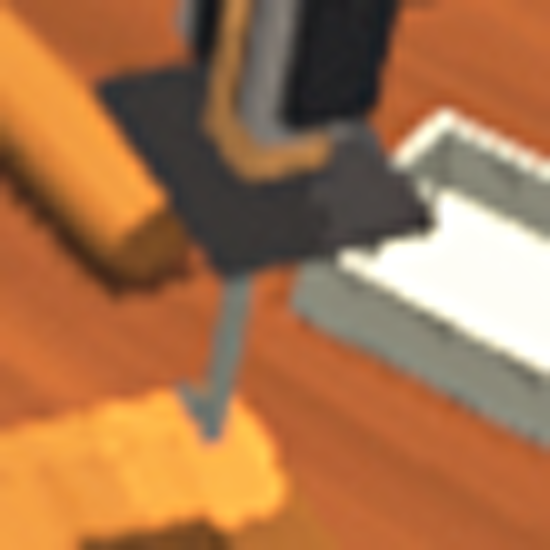

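>>> jog_arm(increments=[{"rx": 0,"ry": 0,"rz": 0,"x": 0,"y": -0.9,"z": 1.4,"hand": 8},{"rx": 0,"ry": 0,"rz": 0,"x": 10,"y": 0,"z": 0,"hand": 8},{"rx": 0,"ry": 0,"rz": 0,"x": 15,"y": 0,"z": 0,"hand": 8},{"rx": 0,"ry": 0,"rz": 0,"x": 15,"y": 0,"z": 0,"hand": 8}])

```text
time_s: 16.98
eef_pos: [561.7, -124.9, 185.6]
ee_rot: [0.691, 0.148, 0.692, -0.148]
force: [0.5, 0.5, -2.3]
grip_width: 0.176
```

```bash
python3 -c "
from h import *
go([562.2,-123.8,123],65.8)
i=capture('side')[:,:,::-1];cv2.imwrite('pics/q0.png',i)
i=i[190:260,325:395];cv2.imwrite('pics/q_z.png',cv2.resize(i,None,fx=8,fy=8,interpolation=cv2.INTER_CUBIC))
"
```

```text
t 16.98 pos [ 561.7 -124.9  185.6] F [ 0.5  0.5 -2.3] Tq [ 0.01 -0.02 -0.01] w 0.176
shift [62.61  1.2   0.11] turn [-0.     -0.0012  0.    ]
```

View pics/q_z.png

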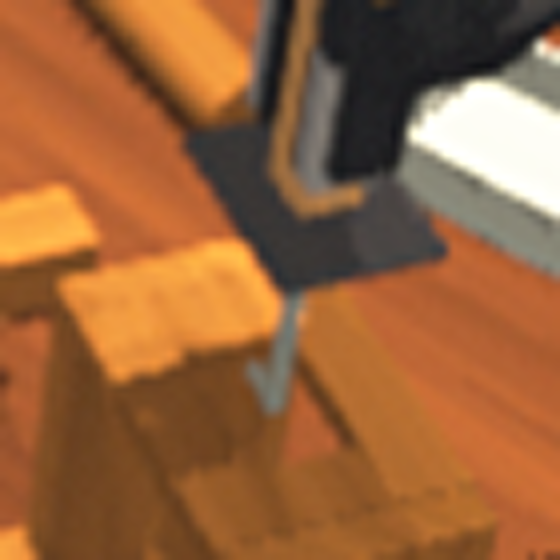

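>>> jog_arm(increments=[{"rx": 0,"ry": 0,"rz": 0,"x": 10,"y": 1.1,"z": 0,"hand": 8},{"rx": 0,"ry": 0,"rz": 0,"x": 12,"y": 0,"z": 0,"hand": 8},{"rx": 0,"ry": 0,"rz": 0,"x": 12,"y": 0,"z": 0,"hand": 8},{"rx": 0,"ry": 0,"rz": 0,"x": 12,"y": 0,"z": 0,"hand": 8},{"rx": 0,"ry": 0,"rz": 0,"x": 8,"y": 0,"z": 0,"hand": 8}])

```text
time_s: 17.65
eef_pos: [562.2, -124.0, 132.3]
ee_rot: [0.691, 0.148, 0.692, -0.148]
force: [-0.6, -0.3, -1.1]
grip_width: 0.179
```

```bash
python3 -c "
from h import *
go([562.2,-123.8,123],65.8)"
```

```text
t 17.65 pos [ 562.2 -124.   132.3] F [-0.6 -0.3 -1.1] Tq [ 0.02 -0.04 -0.01] w 0.179
shift [ 9.25  0.16 -0.09] turn [-0.0001 -0.0008  0.    ]
```

>>> jog_arm(increments=[{"rx": 0,"ry": 0,"rz": 0,"x": 4,"y": 0,"z": 0,"hand": 8},{"rx": 0,"ry": 0,"rz": 0,"x": 2,"y": 0,"z": 0,"hand": 8},{"rx": 0,"ry": 0,"rz": 0,"x": 1.2,"y": 0,"z": 0,"hand": 8},{"rx": 0,"ry": 0,"rz": 0,"x": 0.5,"y": 0,"z": 0,"hand": 8}])

```text
time_s: 18.15
eef_pos: [562.5, -124.1, 125.7]
ee_rot: [0.692, 0.148, 0.691, -0.148]
force: [0.4, 0.6, -1.5]
grip_width: 0.175
```

>>> jog_arm(increments=[{"rx": 0,"ry": 0,"rz": 0,"x": 0.6,"y": 0,"z": 0,"hand": 8},{"rx": 0,"ry": 0,"rz": 0,"x": 0.4,"y": 0,"z": 0,"hand": 8}])

```text
time_s: 18.4
eef_pos: [562.4, -124.1, 124.5]
ee_rot: [0.691, 0.148, 0.691, -0.148]
force: [-0.1, -0.2, -1.4]
grip_width: 0.181
```

>>> jog_arm(increments=[{"rx": 0,"ry": 0,"rz": 0,"x": 0.6,"y": 0,"z": 0,"hand": 8},{"rx": 0,"ry": 0,"rz": 0,"x": 0.5,"y": 0,"z": 0,"hand": 8}])

```text
time_s: 18.65
eef_pos: [562.4, -124.0, 123.4]
ee_rot: [0.691, 0.148, 0.691, -0.148]
force: [-0.1, 0.0, -1.1]
grip_width: 0.183
```

>>> jog_arm(increments=[{"rx": 0,"ry": 0,"rz": 0,"x": 0.5,"y": 0,"z": 0,"hand": 8}])

```text
time_s: 18.77
eef_pos: [562.4, -124.0, 122.9]
ee_rot: [0.691, 0.148, 0.691, -0.148]
force: [-0.8, 1.7, 1.7]
grip_width: 0.181
```

Guard touches the stand at TCP z 122.9, the same height as before. Releasing.

>>> jog_arm(increments=[{"rx": 0,"ry": 0,"rz": 0,"x": 0,"y": 0,"z": 0,"hand": 20},{"rx": 0,"ry": 0,"rz": 0,"x": 0,"y": 0,"z": 0,"hand": 30},{"rx": 0,"ry": 0,"rz": 0,"x": 0,"y": 0,"z": 0,"hand": 45},{"rx": 0,"ry": 0,"rz": 0,"x": 0,"y": 0,"z": 0,"hand": 60},{"rx": 0,"ry": 0,"rz": 0,"x": 0,"y": 0,"z": 0,"hand": 60}])

```text
time_s: 19.4
eef_pos: [562.4, -124.0, 122.9]
ee_rot: [0.691, 0.148, 0.691, -0.148]
force: [0.4, -0.1, -0.6]
grip_width: 0.703
```

>>> jog_arm(increments=[{"rx": 0,"ry": 0,"rz": 0,"x": -8,"y": 0,"z": 0,"hand": 60},{"rx": 0,"ry": 0,"rz": 0,"x": -20,"y": 0,"z": 0,"hand": 60},{"rx": 0,"ry": 0,"rz": 0,"x": -40,"y": 0,"z": 0,"hand": 60},{"rx": 0,"ry": 0,"rz": 0,"x": -50,"y": 0,"z": 0,"hand": 60},{"rx": 0,"ry": 0,"rz": 0,"x": -30,"y": 0,"z": 0,"hand": 60}])

```text
time_s: 20.02
eef_pos: [562.7, -124.1, 274.2]
ee_rot: [0.693, 0.148, 0.69, -0.148]
force: [-0.5, -0.7, 0.1]
grip_width: 0.703
```

>>> jog_arm(increments=[{"rx": 0,"ry": 0,"rz": 0,"x": 0,"y": -40,"z": -40,"hand": 60},{"rx": 0,"ry": 0,"rz": 0,"x": 0,"y": -40,"z": -40,"hand": 60},{"rx": 0,"ry": 0,"rz": 0,"x": 0,"y": -40,"z": -40,"hand": 60},{"rx": 0,"ry": 0,"rz": 0,"x": 0,"y": -30,"z": -30,"hand": 60},{"rx": 0,"ry": 0,"rz": 0,"x": 0,"y": 0,"z": 0,"hand": 60}])

```text
time_s: 20.65
eef_pos: [362.7, -200.0, 271.9]
ee_rot: [0.692, 0.149, 0.691, -0.15]
force: [0.5, -0.2, 0.6]
grip_width: 0.704
```

```bash
python3 -c "
from h import *
go([562.2,-123.8,123],65.8)
for n in('top','side'): cv2.imwrite(f'pics/r_{n}.png',capture(n)[:,:,::-1])
t=cv2.imread('pics/r_top.png');s=cv2.imread('pics/r_side.png')
a=cv2.resize(t[170:208,215:253],(400,400),interpolation=cv2.INTER_CUBIC);b=cv2.resize(s[170:212,250:292],(400,400),interpolation=cv2.INTER_CUBIC)
cv2.imwrite('pics/r_z.png',np.hstack([a,b]))
"
```

```text
t 20.65 pos [ 362.7 -200.   271.9] F [ 0.5 -0.2  0.6] Tq [-0.01 -0.02  0.02] w 0.704
shift [148.96 151.93 150.06] turn [-0.0031  0.0015  0.0008]
```

View pics/r_top.png

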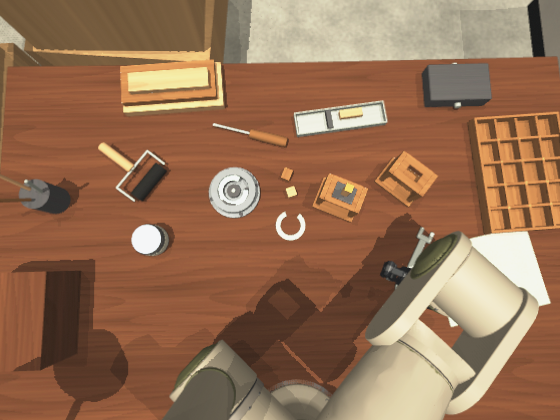

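View pics/r_side.png

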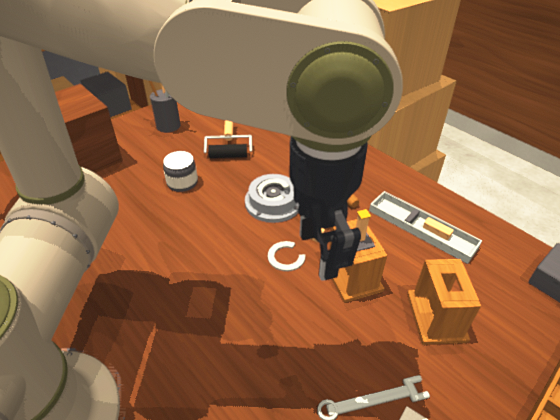

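View pics/r_z.png

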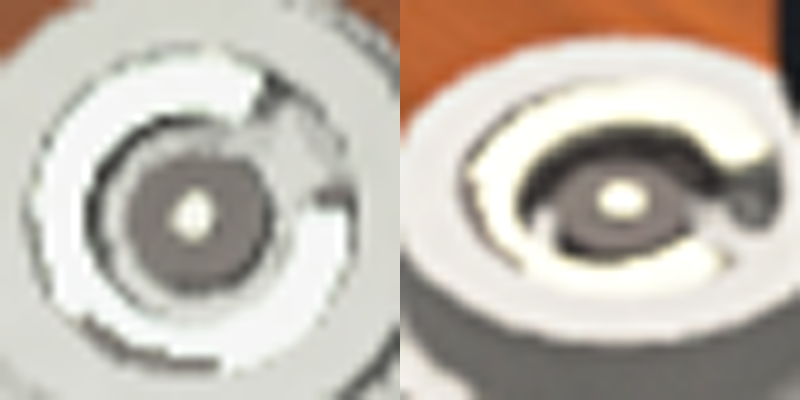

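Final views: the pick hangs upright with its cap at top (349,188), as at the start. The ring end stands over the catch (z-crop 255,85), the lip still covers the far side (150,360), and the bystanders are where they were.

```bash
python3 -c "
from rig import *
finish_job()"
```

```text
the job is handed in; nothing more can be done
```

I took the pick from the left stand and brought its toe down into the ring's gap, then slid it under the free end and raised that end about 13.4 mm. The end now stands on the catch, and the pick is back upright in its stand, released. The job took about 21 s of the 54 s allowed and is handed in.

- **Forces:** the toe met the bore floor at about 4 N. The ring passed the catch at up to 6.4 N, and the force then fell back to the pick's weight.
- **Last pictures:** both views show the free end still raised after the pick came away, with the far side under its lip. The pick's cap is where it was at the start. The spare ring, ink tin and blocks look unmoved.
- **Toe length:** camera and touch agreed, putting the underside about 98 mm below the grip.
- **Disagreements:** the pick sat 1–2 mm off the gripper's centre, so I corrected for it from the side view. The housing's angle was only known to about ±2°.
- **Not measured:** I judged the ring's final height from the pictures and did not measure it separately.

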